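# Wind up the bottle lift of a filling stand with its crank

## Task

Put the loose crank handle fully home on the square shaft end on top of the filling stand, feeling lightly for the square rather than forcing it, then wind the bottle table up with it until the tip of the filling nozzle is 10 mm down inside the bottle's neck. Leave the crank on the shaft and let go of it. Use only the crank to raise the table, and leave the other things on the bench where they are.

Things in the scene. Friction and masses are not known exactly. Their poses are not given: they have to be found in the camera images.
- jack: The filling stand; origin on the spindle's axis at bench level, x points from the spindle to the bottle. A screw spindle between two guide rods carries the table; the 64 x 146 mm bridge on top is 212 mm above the bench. Turning the spindle clockwise seen from above raises the bottle table 10 mm per turn. It is stiff (0.12 N m, about 2 N at the crank's knob) and stays where it is left. Contact forces of hub on shaft add up to 30 to 60 N in easy winding; over 100 N is forcing.
- shaft (a point): Centre of the top of the upright square steel shaft end of the spindle. A round collar (42 mm across, 8 mm high) lies on the bridge; from it the square, 20 mm across flats, stands up 28 mm, its last 2 mm chamfered to 16 mm. Collar and square turn with the spindle, these axes do NOT (they are the stand's): the square stands at any angle, which is not given and must be seen or felt.
- crank: The loose crank handle, standing on its hub on the bench; origin at the centre of the hub's underside, x along the arm to the knob, z up. Steel hub block 38 x 38 mm, 36 mm high, sides along x and y. At its top an arm 18 mm wide, 9 mm thick (23 to 32 mm above the hub's underside) leads to the knob 70 mm away. About 0.3 kg, most of it in the hub. It can be held by the hub's y sides, fingers astride the arm.
- hub (a point): Centre of the crank's hub, 18 mm above its underside; axes as the crank's. A square hole 22 mm across, in line with the hub's sides, goes right through the hub from bottom to top. It fits the shaft four ways round with 1 mm play each side (about 6 degrees either way). Fully home, the hub's underside rests on the collar and this point is 10 mm below shaft.
- knob (a point): Centre of the crank's upright hand knob, a black round plastic sleeve 23 mm across and 44 mm high that spins freely on its pin; 70 mm from the hub's axis along the crank's x, 56 mm above the hub's underside (sleeve from 34 to 78 mm); axes as the crank's.
- bottle_mouth (a point): Centre of the rim of the open amber bottle (body 46 mm across, neck 24 mm outside, 18 mm inside, 21 mm long) held in the nest on the bottle table of the stand; z up. It rises with the table; it is 95 mm from the spindle's axis, below the nozzle, 141 to 144 mm above the bench at the start.
- nozzle_tip (a point): Centre of the lower end of the fixed steel filling nozzle (8 mm across) that points down over the bottle, in line with its neck; z up. At the start it is 2 to 12 mm above the bottle's mouth; at the end it must be 10 mm below it.
- amber1: Bystander: small amber glass bottle with a black cap, 42 mm across, 85 mm tall, on the robot's side of the bench; origin at the centre of its underside.
- amber2: Bystander: small amber glass bottle with a black cap, 42 mm across, 85 mm tall, beyond the crank; origin at the centre of its underside.
- amber3: Bystander: larger amber bottle with a black cap, 54 mm across, 110 mm tall, at the back right; origin at the centre of its underside.
- can: Bystander: aluminium can, 66 mm across, 75 mm tall, at the right; origin at the centre of its underside.
- beaker: Bystander: empty glass beaker, 66 mm across, 85 mm tall, at the right; origin at the centre of its underside.
- spanner: Bystander: steel open-end spanner, 150 mm long, lying flat at the right; origin at the centre of its underside.
- jar: Bystander: white lidded cream jar, 60 mm across, 60 mm tall, at the left; origin at the centre of its underside.
Not all that is in view belongs to the job. What is shaped like the crank but yellow is not meant.

How it is judged (in metres and radians):
On the way, in this order (a step that is already met when the one before it is completed fails the run):
1. the crank is fully home on the square shaft end (horizontal distance between hub and shaft below 0.004 m and z of hub in the frame of shaft below -0.006 m and angle between hub's own z axis and vertical below 0.08 rad), for 0.2 s.
2. the bottle table is wound up so that the nozzle's tip is inside the neck (all of step 1 and z of nozzle_tip in the frame of bottle_mouth below -0.005 m).
At the end, for the whole second after the job is handed in: The nozzle's tip is 10 mm (within 3 mm) below the bottle's mouth, and the crank sits fully home and upright on the shaft (within 4 mm of its axis and of full depth), at rest and released (all of step 1 and z of nozzle_tip in the frame of bottle_mouth between -0.013 and -0.007 m and linear speed of crank below 0.01 m/s); the robot touches nothing.
It fails at once if the table is raised more than 4 mm while the crank is not on the shaft (distance of bottle_mouth from where it was at the start of the episode above 0.004 m and horizontal distance between hub and shaft above 0.02 m).
It fails at once if a bystander is moved more than 30 mm (distance of any of amber1, amber2, amber3, can, beaker, spanner, jar from where it was at the start of the episode above 0.03 m).
It fails at once if the crank is forced on the shaft (contact force between crank and jack above 100 N).
It also fails if it takes over 72 s, if anything falls off the work surface, if the arm or the gripper's body presses on something with over 40 N, if the wrist force passes 120 N, or if a joint passes its speed limit or range.

## Robot

A 7-joint arm with a two-finger parallel gripper is mounted at the origin on the work surface. World frame = base frame: x ahead of the robot, y to its left, z up, the work surface at z = 0. Lengths are in m, angles in degrees, forces in N, time in s.
With the tool pointing down it reaches from about 0.35 to 0.9 m from the base axis. Payload 7.2 kg.
Tool frame: the origin (TCP) lies midway between the tips of the shut fingers; the grasp point (between the pads) lies robot.grasp_offset behind it (robot.grasp_offset is the distance from the TCP to the grasp point, in m); z points along the fingers, y is the line along which they close (so a half turn about z gives the same grasp; the last joint's range is limited). The gripper opens to 85 mm and grips with 20 to 120 N. Pads are 22 mm wide; open, the fingers measure 114 mm over their backs; the gripper's body (76 mm by 85 mm) begins 54 mm behind the grasp point. The pads swing forward as they close: fully open they stand 13 mm farther back than shut.
Start: joints at [-68.824, 23.554, -0.728, 91.456, 0.321, 64.991, -4.71], TCP at [0.265, 0.566, 0.231] pointing down, gripper open.
Joint ranges: [-169.25, 169.25], [-16.82, 113.86], [-84.01, 82.57], [7.8, 145.47], [-59.2, 239.2], [7.22, 106.19], [-163.78, 163.78]. Speed limits (degrees/s): [136.94, 136.94, 172.46, 172.46, 180, 180, 180].

## Interface

Orientations are given as a 3x3 rotation matrix whose columns are the frame's x, y, z axes.
In Python, from rig import robot gives the robot as it stands.
- The arm moves only by the tool carry_out, never from a script. Its argument "rows" is one flat list of numbers, 7 for each row, row after row: the closure, from 0 (fully open) to 1 (shut), then the shift along the tool's x, y, z in mm, then the turn, a rotation vector about the tool's x, y, z in degrees. In form: [claw, dx, dy, dz, ax, ay, az, claw, dx, dy, dz, ax, ay, az, ...]. A call has 1 to 5 rows; each row shifts and turns the commanded pose from where the row before left it, along the tool's axes as they then stand; what a row does not reach is not made up. A row lasts 1/10 s, in which the tool goes at most 50 mm and 8.59 degrees, less where a joint would pass 70% of its speed; a pose out of reach is approached as far as the arm can. A call is refused whole if a number of a shift passes 50 or a number of a turn 8.59, either way. A call with a gripper value outside its range is refused whole. The fingers move at their own pace and stop on an object; "force" is the grip in N (left out, the last holds). Time passes only in rows, so rows that do not move let the fingers close. It gives the time, the measured TCP pose, the force and the opening at its end, in the units of the state.
- robot.read_state(): the state, without advancing time (a new reading comes with each control period).
- robot.read_camera(name): name is "side" or "top"; returns a dict with "frame" (384x512x3 uint8, red, green, blue), "depth" (384x512 float32, m along the optical axis (not along the pixel's ray), 0 where there is no reading), "fx", "fy", "cx", "cy" (pixels), "dist_coeffs" ([k1, k2, p1, p2, k3] as OpenCV has them; the pictures are not rectified), "R" (3x3) and "t" (3): a world point X has camera coordinates R X + t. Camera axes: x right, y down, z forward; pixel columns grow to the right and rows downward; lengths in m; the calibration is good to about 2 mm. A picture is of the moment at which its call begins.
- robot.finish_job(): hands the job in, once; it reports no verdict.
The state is a dict: "clock": time; "qpos": joint angles; "joint_vel": joint speeds; "joint_torque": joint torques, N m; "tcp_pos": TCP position; "ee_rot": TCP orientation; "ft_force": force on the tool from outside, world axes, zero at the start; "moment": the same for the moment, N m; "width": opening from 0.0 (shut) to 1.0 (fully open).
Only numpy, scipy, OpenCV 4.12 (cv2) and the standard library are available. Lean on these libraries where they do the work, as an engineer would, in place of code of your own. Each camera call takes 0.05 s, during which the arm holds its last target. There are 200 camera calls.

## Working session

There is one attempt and no reset: what is moved stays moved. The work goes in short steps, Python scripts to look and compute and a tool call to move; the robot and the scene stay as the last step left them, time stands still between calls to the robot, and variables do not carry over. Pictures are saved under pics/ and viewed, on a budget of 10 in all, crops included, one or two more only if the job needs it, and the job is handed in when it is done.

Besides the shell and the picture viewer there is one more tool, called after "Emit:" as name(argument=value, ...), one argument or row to a line, values as JSON. carry_out: Moves the arm, as the interface text tells. Its arguments: {"type":"object","properties":{"rows":{"type":"array"},"force":{"type":"number"}},"required":["rows"]}

```bash
ls; mkdir -p pics; cat > h.py <<'E'
import numpy as np, cv2
from rig import robot
np.set_printoptions(precision=4,suppress=True)
def save(n,im): cv2.imwrite(f'pics/{n}.png',im[:,:,::-1])
def K(c): return np.array([[c['fx'],0,c['cx']],[0,c['fy'],c['cy']],[0,0,1.]])
def ray(c,uv):
    p=cv2.undistortPoints(np.array(uv,float).reshape(-1,1,2),K(c),np.array(c['dist_coeffs'],float)).reshape(-1,2)
    R=np.array(c['R']);t=np.array(c['t'])
    return -R.T@t,(np.c_[p,np.ones(len(p))])@R
def plane(c,uv,z):
    o,d=ray(c,uv); return o+d*((z-o[2])/d[:,2])[:,None]
def cloud(c):
    v,u=np.mgrid[:384,:512]; o,d=ray(c,np.c_[u.ravel(),v.ravel()])
    return (o+d*c['depth'].ravel()[:,None]).reshape(384,512,3)
def proj(c,X):
    R=np.array(c['R']);r,_=cv2.Rodrigues(R)
    return cv2.projectPoints(np.array(X,float).reshape(-1,1,3),r,np.array(c['t'],float),K(c),np.array(c['dist_coeffs'],float))[0].reshape(-1,2)
E
python3 - <<'E'
from h import *
import pickle
print(robot.grasp_offset, robot.read_state())
cs={n:robot.read_camera(n) for n in('side','top')}
pickle.dump(cs,open('c0.pkl','wb'))
for n,c in cs.items():
    print(n,c['fx'],-np.array(c['R']).T@np.array(c['t']),np.array(c['R'])[2]); save(n+'0',cv2.resize(c['frame'],(800,600)))
E
```

```text
pics
0.0187 {'clock': 0.0, 'qpos': array([-68.8243,  23.601 ,  -0.728 ,  91.5063,   0.3229,  64.9911,
        -4.7096]), 'joint_vel': array([ 0.0305,  0.0209, -0.0296, -0.0204,  0.0032, -0.0164, -0.0998]), 'joint_torque': array([  0.0001, -60.0636,   0.6822, -29.9413,   0.0138,   0.0107,
        -0.    ]), 'tcp_pos': array([0.2648, 0.5656, 0.2304]), 'ee_rot': array([[-0.9057,  0.4239, -0.0006],
       [ 0.4239,  0.9057, -0.0016],
       [-0.0002, -0.0017, -1.    ]]), 'ft_force': array([-1.3475, -0.2957, -0.0299]), 'moment': array([-0.0245, -0.0109,  0.0018]), 'width': 0.996449114373874}
side 438.1116157892412 [ 0.4837 -1.0902  0.7947] [ 0.0852  0.8603 -0.5026]
top 456.8686100357997 [ 0.3561 -0.048   1.6409] [ 0.1467  0.0188 -0.989 ]
```

View pics/side0.png

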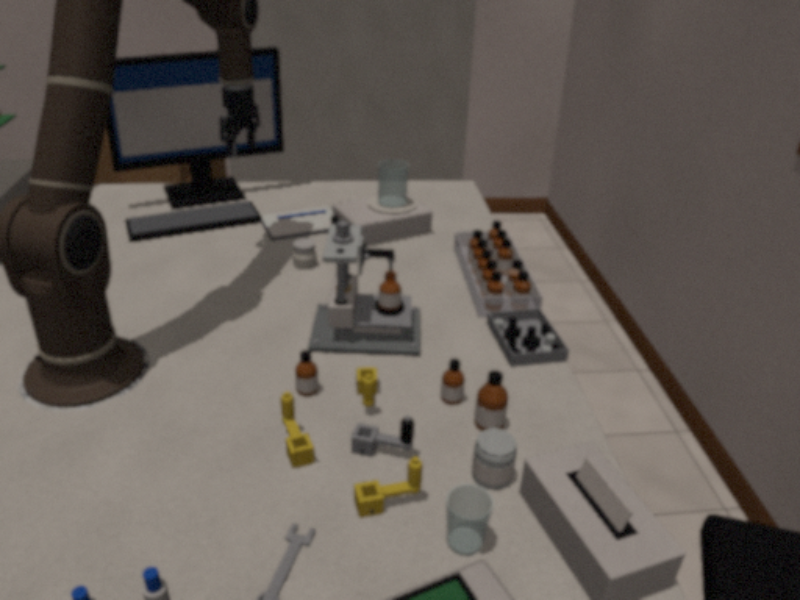

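View pics/top0.png

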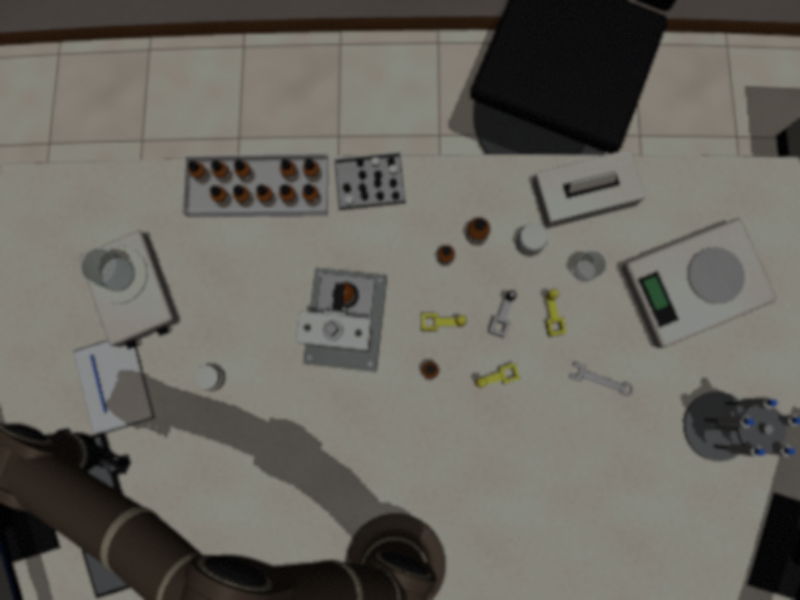

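Top view: the crank candidates are the grey crank at (502,312) and yellow ones at (443,321), (555,312) and (497,375), so I take the grey one, seen in the side view at (380,438). The stand's shaft is at about (333,329) in the top view and (343,228) in the side view.

```bash
python3 - <<'E'
from h import *
import pickle
cs=pickle.load(open('c0.pkl','rb'))
def crop(n,u,v,w=50,h=38):
    u,v=int(u*.64),int(v*.64)
    im=cs[n]['frame'][v-h//2:v+h//2,u-w//2:u+w//2]
    im=cv2.resize(im,(400,300),interpolation=cv2.INTER_CUBIC).astype(float)
    return np.clip(im*1.5,0,255).astype(np.uint8)
im=np.vstack([np.hstack([crop('top',502,312),crop('top',335,320,66,50)]),np.hstack([crop('side',385,435,60,45),crop('side',365,255,90,68)])])
save('crop1',im)
# clouds
for n,c in cs.items():
    P=cloud(c)
    for a,(u,v) in {'hub':(500,325) if n=='top' else (366,436),'knob':(509,297) if n=='top' else (407,422),'shaft':(333,329) if n=='top' else (343,225)}.items():
        u,v=int(u*.64),int(v*.64); print(n,a,P[v-2:v+3,u-2:u+3].reshape(-1,3)[::4])
E
```

```text
side hub [[ 0.5292 -0.2236  0.0211]
 [ 0.5392 -0.2303  0.0266]
 [ 0.537  -0.225   0.0185]
 [ 0.533  -0.2481  0.036 ]
 [ 0.5301 -0.2553  0.0392]
 [ 0.5278 -0.252   0.033 ]
 [ 0.5374 -0.2608  0.0405]]
side knob [[ 0.5915 -0.2615  0.0814]
 [ 0.6008 -0.2661  0.0848]
 [ 0.5986 -0.2647  0.0805]
 [ 0.5957 -0.2692  0.0813]
 [ 0.5935 -0.2676  0.0768]
 [ 0.5908 -0.2702  0.0759]
 [ 0.6002 -0.2738  0.0786]]
side shaft [[0.4994 0.1215 0.2501]
 [0.5114 0.1221 0.2497]
 [0.5083 0.1156 0.2493]
 [0.505  0.1045 0.2511]
 [0.5021 0.1072 0.2467]
 [0.4991 0.115  0.2399]
 [0.511  0.109  0.2424]]
top hub [[ 0.5426 -0.2375  0.0124]
 [ 0.5402 -0.2493  0.0328]
 [ 0.5393 -0.2486  0.009 ]
 [ 0.5372 -0.2466 -0.0047]
 [ 0.5329 -0.2421  0.0017]
 [ 0.5293 -0.2385  0.0015]
 [ 0.5288 -0.2524  0.0055]]
top knob [[ 0.6104 -0.2591 -0.0043]
 [ 0.5957 -0.2607  0.0906]
 [ 0.5951 -0.2597  0.0717]
 [ 0.5913 -0.2559  0.0739]
 [ 0.5898 -0.2541  0.0599]
 [ 0.5902 -0.2539  0.0335]
 [ 0.5856 -0.264   0.0641]]
top shaft [[0.5103 0.1179 0.2527]
 [0.5144 0.1098 0.2152]
 [0.5074 0.1089 0.2506]
 [0.5047 0.1124 0.2466]
 [0.5019 0.1157 0.2442]
 [0.4984 0.1183 0.2484]
 [0.5005 0.1082 0.2277]]
```

View pics/crop1.png

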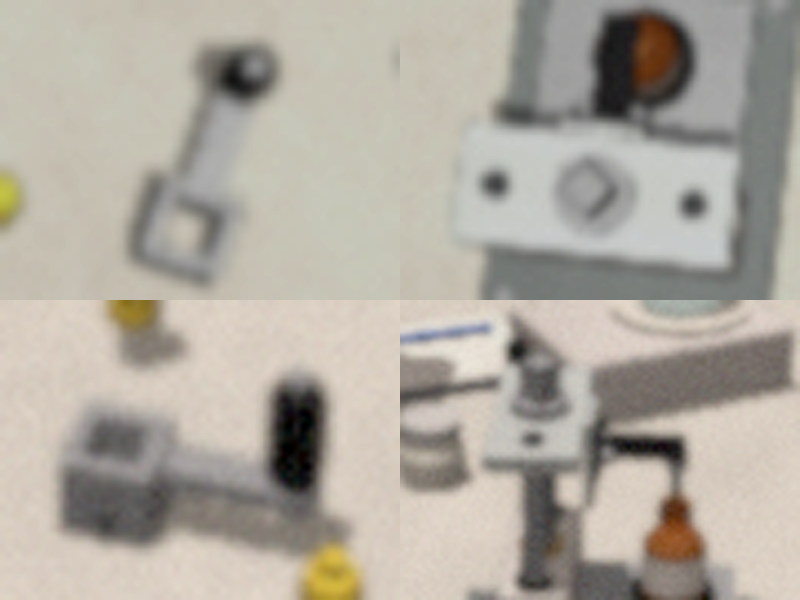

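Crop: the grey crank with square hole, hub at raw top pixel (319.5,208.5), knob (328,189). The shaft's square stands as a diamond in the image, centre at raw top (212,210). Side: hub hole (233.7,276), knob top (261,268), shaft top (219.5,142). Now I'll triangulate and check.

```bash
cat >> h.py <<'E'
def tri(c1,a,c2,b):
    o1,d1=ray(c1,[a]);o2,d2=ray(c2,[b]);d1=d1[0]/np.linalg.norm(d1);d2=d2[0]/np.linalg.norm(d2)
    s=np.linalg.lstsq(np.c_[d1,-d2],o2-o1,rcond=None)[0]
    p,q=o1+s[0]*d1,o2+s[1]*d2
    return (p+q)/2,np.linalg.norm(p-q)*1e3
def world2tool(dw,s=None):
    s=s or robot.read_state(); return np.array(s['ee_rot']).T@np.array(dw)*1e3
E
python3 - <<'E'
from h import *
import pickle
cs=pickle.load(open('c0.pkl','rb'));T,S=cs['top'],cs['side']
for n,a,b,z in [('hub',(319.5,208.5),(233.7,276.3),.036),('knob',(328.2,188.5),(261,267.5),.078),('shaft',(212,210),(219.5,141.8),.248)]:
    print(n,*tri(T,a,S,b),'planes',plane(T,[a],z),plane(S,[b],z))
# crank mask in top: grey & darker than bench, flatten onto z=.03
f=T['frame'].astype(int)[175:230,296:346]; hsv=cv2.cvtColor(T['frame'],cv2.COLOR_RGB2HSV)[175:230,296:346]
print(hsv[20:46:3,12:40:3,1]); print(hsv[20:46:3,12:40:3,2])
q=np.array([(592,155),(620,190),(590,222),(558,188)],float)-[400,0]
p=plane(T,q/6.06+[181,179],.248); print(p); 
for i in range(4): d=p[i]-p[i-1]; print(np.linalg.norm(d),np.degrees(np.arctan2(d[1],d[0]))%90)
# bridge long side corners (top z .212)
q=np.array([(465,122),(742,150),(733,268),(455,240)],float)-[400,0]
p=plane(T,q/6.06+[181,179],.212); print(p)
for i in range(4): d=p[i]-p[i-1]; print(np.linalg.norm(d),np.degrees(np.arctan2(d[1],d[0]))%90)
E
```

```text
hub [ 0.5318 -0.2397  0.0375] 1.8807763849688461 planes [[ 0.531  -0.2399  0.036 ]] [[ 0.5328 -0.2378  0.036 ]]
knob [ 0.5965 -0.2655  0.0858] 3.6909791340842113 planes [[ 0.5958 -0.2665  0.078 ]] [[ 0.5996 -0.2561  0.078 ]]
shaft [0.5054 0.1147 0.2535] 2.760023601669594 planes [[0.5046 0.1153 0.248 ]] [[0.507  0.1274 0.248 ]]
[[21 21 23 21 21  2  6 21 19 19]
 [23 21 21 20 14  0 14 21 19 19]
 [25 23 26 21  2  4 19 21 21 19]
 [25 25 22  5  0  5 18 19 21 17]
 [27 27  3 18 23  0 18 21 23 17]
 [25 26  0 19 25  3 24 23 23 19]
 [27 25 17  5  3  9 25 23 23 23]
 [26 27 25 26 25 26 25 23 21 19]
 [25 23 27 25 25 25 25 23 21 17]]
[[133 132 133 131  96 112 118 132 133 131]
 [133 132 132 129  91 114 125 133 132 132]
 [132 132 117 110 108 117 132 133 132 132]
 [132 130  82 101 107 113 126 132 132 132]
 [132 125  80 115 100  77 116 132 133 132]
 [130 116 100 118 113  95 129 132 133 132]
 [130 124  92  93 101 113 132 132 132 133]
 [129 132 131 126 113 127 132 133 132 132]
 [132 132 132 131 133 131 132 132 132 132]]
[[0.5214 0.1134 0.248 ]
 [0.5035 0.099  0.248 ]
 [0.4872 0.114  0.248 ]
 [0.5046 0.1305 0.248 ]]
0.023991450167843095 44.44311266451278
0.02301717991553966 38.90424399748957
0.02216197220315796 47.11698131731947
0.023946415242774906 43.56249456015611
[[0.5432 0.1845 0.212 ]
 [0.528  0.0393 0.212 ]
 [0.4665 0.0437 0.212 ]
 [0.4814 0.1887 0.212 ]]
0.062011970498470514 86.17958215378036
0.14602267547678952 83.998947227897
0.0616176161862343 85.88288768017551
0.14568929988370552 84.14947431965318
```

Emit:
carry_out(
  rows=[0,0,0,-45,0,0,0,0,0,0,-45,0,0,0,0,-20,-20,-30,0,0,0,0,-32,-34,0,0,0,0,0,-32,-34,0,0,0,0],
)

```text
clock: 0.6
tcp_pos: [0.304, 0.4499, 0.3517]
ee_rot: [[-0.906, 0.423, 0.001], [0.423, 0.906, 0.001], [-0.0, 0.001, -1.0]]
ft_force: [0.9, -1.5, -0.6]
width: 1.004
```

Emit:
carry_out(
  rows=[0,-32,-34,0,0,0,0,0,-32,-34,0,0,0,0,0,-32,-34,0,0,0,0,0,-32,-34,0,0,0,0,0,-32,-34,0,0,0,0],
)

```text
clock: 1.1
tcp_pos: [0.3767, 0.2269, 0.3511]
ee_rot: [[-0.906, 0.424, -0.0], [0.424, 0.906, 0.0], [0.0, -0.0, -1.0]]
ft_force: [1.2, -0.2, 0.9]
width: 0.999
```

Emit:
carry_out(
  rows=[0,-32,-34,0,0,0,0,0,-32,-34,0,0,0,0,0,-32,-34,0,0,0,0,0,-32,-34,0,0,0,0,0,-32,-34,0,0,0,0],
)

```text
clock: 1.6
tcp_pos: [0.4494, 0.0052, 0.3513]
ee_rot: [[-0.906, 0.424, 0.0], [0.424, 0.906, 0.0], [-0.0, 0.0, -1.0]]
ft_force: [0.3, -0.7, -0.5]
width: 1.005
```

Emit:
carry_out(
  rows=[0,-32,-34,0,0,0,0,0,-32,-34,0,0,0,0,0,-32,-34,20,0,0,0,0,-32,-34,30,0,0,0,0,0,0,40,0,0,0],
)

```text
clock: 2.1
tcp_pos: [0.5071, -0.1717, 0.265]
ee_rot: [[-0.903, 0.43, 0.004], [0.43, 0.903, -0.004], [-0.005, -0.002, -1.0]]
ft_force: [0.3, 0.1, -0.4]
width: 1.001
```

Emit:
carry_out(
  rows=[0,-25,-26,20,0,0,-3,0,-26,-26,20,0,0,0,0,0,0,40,0,0,0,0,0,0,40,0,0,0,0,0,0,30,0,0,0],
)

```text
clock: 2.6
tcp_pos: [0.5308, -0.233, 0.1118]
ee_rot: [[-0.926, 0.377, -0.003], [0.377, 0.926, 0.001], [0.003, -0.0, -1.0]]
ft_force: [0.3, 0.6, 0.8]
width: 0.997
```

```bash
python3 - <<'E'
from h import *
s=robot.read_state();print(s['tcp_pos'],s['ee_rot'])
c=robot.read_camera('side');save('s1',cv2.convertScaleAbs(cv2.resize(c['frame'][225:345,170:330],(800,600),interpolation=cv2.INTER_CUBIC),alpha=1.5))
E
```

```text
[ 0.5308 -0.233   0.1118] [[-0.9264  0.3765 -0.0027]
 [ 0.3765  0.9264  0.0006]
 [ 0.0027 -0.0004 -1.    ]]
```

View pics/s1.png

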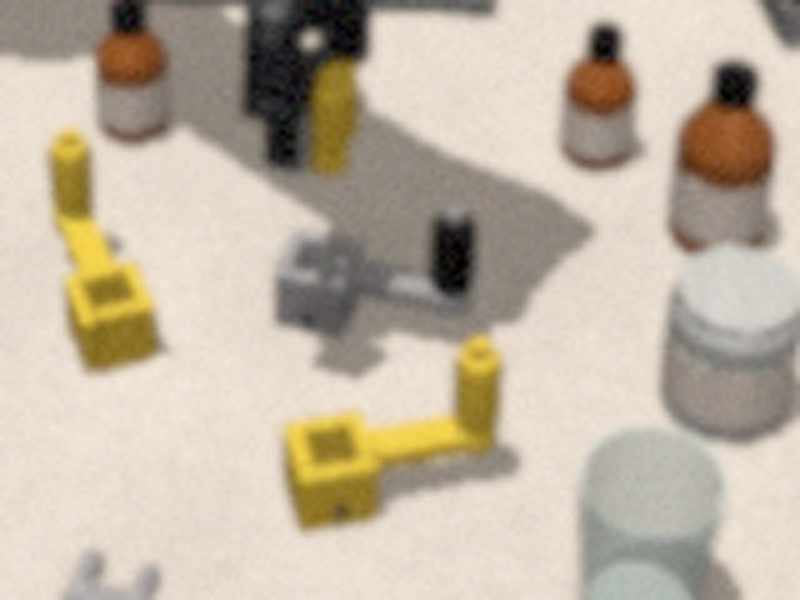

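Emit:
carry_out(
  rows=[0,0,0,30,0,0,0,0,0,0,30,0,0,0,0,0,0,20,0,0,0,0,0,0,0,0,0,0],
)

```text
clock: 3.05
tcp_pos: [0.5305, -0.2324, 0.0327]
ee_rot: [[-0.927, 0.376, -0.004], [0.376, 0.927, 0.001], [0.004, -0.0, -1.0]]
ft_force: [0.3, 0.1, 0.1]
width: 0.998
```

Emit:
carry_out(
  rows=[0,-3,-6.5,0,0,0,0,0,0,0,20,0,0,0,0,0,0,7,0,0,0,0.4,0,0,0,0,0,0,0.7,0,0,0,0,0,0],
  force=50,
)

```text
clock: 3.55
tcp_pos: [0.5328, -0.2407, 0.0086]
ee_rot: [[-0.927, 0.376, 0.001], [0.376, 0.927, -0.0], [-0.001, 0.0, -1.0]]
ft_force: [0.2, -0.2, -0.5]
width: 0.689
```

Emit:
carry_out(
  rows=[1,0,0,0,0,0,0,1,0,0,0,0,0,0,1,0,0,0,0,0,0,1,0,0,0,0,0,0],
)

```text
clock: 3.95
tcp_pos: [0.5332, -0.2403, 0.0088]
ee_rot: [[-0.927, 0.376, 0.002], [0.376, 0.927, 0.0], [-0.002, 0.001, -1.0]]
ft_force: [-0.9, 0.9, 5.5]
width: 0.436
```

Emit:
carry_out(
  rows=[1,0,0,-30,0,0,0,1,0,0,-50,0,0,0,1,0,0,-50,0,0,8,1,0,0,-50,0,0,8,1,0,0,-50,0,0,8.4],
)

```text
clock: 4.45
tcp_pos: [0.5315, -0.2401, 0.2397]
ee_rot: [[-0.684, 0.729, -0.0], [0.729, 0.684, 0.001], [0.001, 0.0, -1.0]]
ft_force: [3.3, 0.2, -3.0]
width: 0.437
```

Emit:
carry_out(
  rows=[1,0,0,-50,0,0,0,1,0,0,-25,0,0,0,1,0,0,0,0,0,0],
)

```text
clock: 4.75
tcp_pos: [0.5334, -0.2413, 0.3167]
ee_rot: [[-0.689, 0.725, 0.006], [0.725, 0.689, -0.001], [-0.005, 0.004, -1.0]]
ft_force: [0.1, -0.3, -3.9]
width: 0.435
```

Emit:
carry_out(
  rows=[1,34,28,0,0,0,0,1,34,28,0,0,0,0,1,34,28,0,0,0,0,1,34,28,0,0,0,0,1,34,28,0,0,0,0],
)

```text
clock: 5.25
tcp_pos: [0.5153, -0.0188, 0.311]
ee_rot: [[-0.689, 0.725, -0.002], [0.725, 0.689, 0.0], [0.002, -0.002, -1.0]]
ft_force: [0.4, 0.3, -3.5]
width: 0.438
```

Emit:
carry_out(
  rows=[1,34,28,0,0,0,0,1,34,28,0,0,0,0,1,34,28,0,0,0,0,1,0,0,0,0,0,0,1,0,0,0,0,0,0],
)

```text
clock: 5.75
tcp_pos: [0.5063, 0.1121, 0.3109]
ee_rot: [[-0.691, 0.723, -0.003], [0.723, 0.691, -0.001], [0.001, -0.003, -1.0]]
ft_force: [0.1, -1.3, -3.0]
width: 0.441
```

```bash
python3 - <<'E'
from h import *
import pickle
s=robot.read_state();print(s['tcp_pos'],s['ft_force'],s['ee_rot'])
cs={n:robot.read_camera(n) for n in('side','top')}
pickle.dump(cs,open('c1.pkl','wb'))
X=np.array([.505,.115,.27]);ims=[]
for n,c in cs.items():
    u,v=proj(c,X)[0].astype(int);print(n,u-33,v-37)
    ims.append(cv2.convertScaleAbs(cv2.resize(c['frame'][v-37:v+38,u-33:u+33],(400,454),interpolation=cv2.INTER_CUBIC),alpha=1.6))
save('hover',np.hstack(ims))
E
```

```text
[0.5063 0.1121 0.3109] [ 0.0796 -1.2838 -3.0482] [[-0.6908  0.723  -0.0027]
 [ 0.723   0.6908 -0.0014]
 [ 0.0008 -0.0029 -1.    ]]
side 185 99
top 178 172
```

View pics/hover.png

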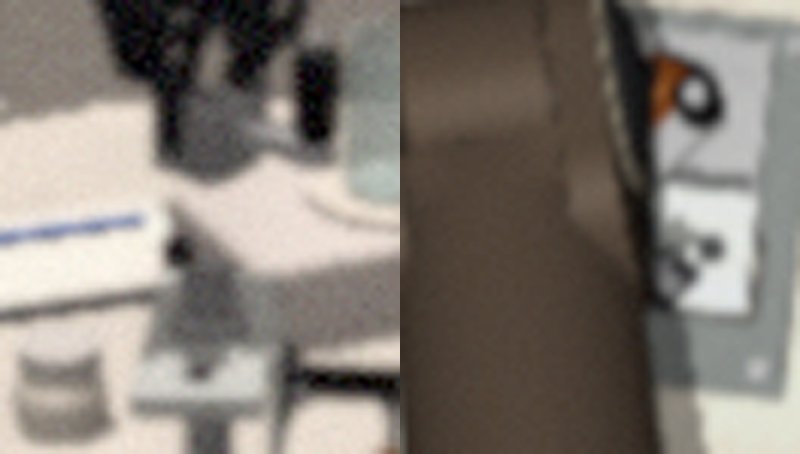

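```bash
python3 - <<'E'
from h import *
import pickle
cs=pickle.load(open('c1.pkl','rb'));T,S=cs['top'],cs['side']
print('knob top',plane(T,[(227.5,187.7)],.380),'expected',[.5547,.0615])
print('hub corner side',plane(S,[(219.65,129.2)],.302),'expected',[.5056,.0852])
c0=pickle.load(open('c0.pkl','rb'))
print('proj of shaft top at .505,.115 in side', proj(c0['side'],[[.505,.115,.248],[.5046,.1153,.248],[.505,.0865,.212]]))
# enlarge shaft in both views, rotated columns: row profiles
im=cv2.cvtColor(c0['side']['frame'],cv2.COLOR_RGB2GRAY)
print(im[136:156,208:234])
im=cv2.cvtColor(c0['top']['frame'],cv2.COLOR_RGB2GRAY)
print(im[200:222,202:224])
E
```

```text
knob top [[0.5531 0.0571 0.38  ]] expected [0.5547, 0.0615]
hub corner side [[0.5071 0.0962 0.302 ]] expected [0.5056, 0.0852]
proj of shaft top at .505,.115 in side [[218.9229 143.4999]
 [218.7874 143.4601]
 [219.2311 158.4722]]
[[130 146 147 142 128  99  77  70  76  90 102 115 125 130 134 134 134 140
  137 136 139 137 140 140 138 138]
 [143 147 149 139 120  91  67  61  66  77  87 100 116 127 132 133 135 140
  137 136 138 138 141 140 139 140]
 [150 150 147 131 101  71  46  42  55  65  74  86  98 114 123 131 133 135
  137 137 137 140 139 139 140 139]
 [151 149 141 118  83  41  28  33  49  62  73  79  87 100 112 123 130 134
  136 138 139 141 140 138 141 140]
 [149 148 139 115  72  26  21  26  47  66  74  81  81  88  98 110 123 130
  133 138 137 138 137 139 140 140]
 [149 146 140 117  75  36  23  37  58  72  86  90  90  86  89  97 113 123
  130 135 139 138 139 138 134 138]
 [148 149 141 122  82  55  49  54  72  88  95 103  97  94  88  87  97 112
  122 132 134 136 136 135 135 132]
 [147 146 141 128 105  91  74  68  78  88  94  99  96  89  80  78  89 106
  119 127 133 131 130 128 124 118
[... 2657 characters left out ...]
9  76  90 103 108 109 113 121
  131 133 133 133]
 [134 133 133 133 129 122 115 110 107  99  90  95 103 108 109 112 120 128
  132 133 134 133]
 [133 134 134 134 133 129 122 117 112 108 106 107 106 107 112 120 128 132
  133 134 133 133]
 [134 134 134 135 133 133 130 124 117 117 114 111 110 114 121 128 132 134
  134 134 134 133]
 [133 133 133 133 134 133 133 130 126 126 123 120 120 125 130 133 134 135
  134 133 134 133]
 [126 126 126 127 128 129 129 131 131 130 130 130 129 133 133 134 134 134
  134 134 134 134]
 [103 104 105 106 107 110 115 118 122 125 126 127 128 128 129 129 131 133
  133 133 134 134]
 [ 77  78  78  79  81  85  90  95 100 104 105 105 106 106 108 113 118 123
  126 126 127 127]]
```

```bash
python3 - <<'E'
from h import *
import pickle
cs=pickle.load(open('c1.pkl','rb'));T,S=cs['top'],cs['side']
c0=pickle.load(open('c0.pkl','rb'))
print('collar top-view',plane(T,[(212.75,211.0)],.220))
im=cv2.cvtColor(T['frame'],cv2.COLOR_RGB2GRAY); print(im[178:200,216:240])
print('expected knob top/bottom px',proj(T,[[.5547,.0615,.380],[.5547,.0615,.336]]),'hub pred side: near corner',proj(S,[[.5056,.0852,.302],[.5063,.1121,.338]]))
im=cv2.cvtColor(S['frame'],cv2.COLOR_RGB2GRAY); print(im[110:134,208:244])
print('knob side pred',proj(S,[[.5547,.0615,.380],[.5547,.0615,.336]]))
E
```

```text
collar top-view [[0.5044 0.1162 0.22  ]]
[[ 22  43  62  71  73  87 103 112 111 111 112 111 111 112 112 109 105 102
   98  95  94  95  96  94]
 [ 19  38  59  65  65  75  94 106 110 114 115 115 115 115 115 114 113 112
  110 109 109 110 107  99]
 [ 14  30  49  54  51  57  73  85  93 104 110 112 115 115 114 116 115 115
  115 116 115 115 109  98]
 [ 14  18  31  35  36  40  48  55  66  81  91 100 107 113 114 115 115 116
  116 116 117 116 109  95]
 [ 13   8  15  21  27  38  39  37  40  49  58  74  92 103 111 115 115 115
  115 116 116 116 107  90]
 [ 14  10   8  17  28  40  42  40  33  28  32  44  66  85 104 114 114 114
  114 114 116 116 106  89]
 [ 14  13  11  15  32  44  45  39  34  37  40  39  45  67  94 110 114 114
  114 115 115 115 108  89]
 [ 16  13  12  18  39  49  47  38  42  61  73  65  45  48  79 105 116 115
  115 115 115 116 108  91]
 [ 15  13  13  25  46  56  45  35  53  85 100  90  60  37  64 100 115 116
  116 116 115 116 107  91]
 [ 14  13  13  29  50  55  42  31  60  96 108  98  65  33  54  90 111 116
  117 118 117 113 104  92]
 [ 16  14  14  27  46  49  41  32  51  82  95  88
[... 4239 characters left out ...]
 138 140 142 142 144 145 144 141 133 121 114]
 [139 139 138 136 136 133 133 133 131 128 123 121 126 126 130 135 139 136
  140 139 140 139 139 140 142 139 136 137 138 142 145 144 142 136 124 112]
 [142 142 140 134 128 126 124 129 135 134 131 132 136 137 136 135 138 137
  137 140 138 141 142 141 141 140 135 130 128 135 140 142 143 139 130 120]
 [146 145 141 131 120 110 114 121 130 136 136 138 136 135 135 138 139 139
  140 139 138 142 140 140 140 139 135 127 121 125 133 136 140 142 139 134]
 [141 146 141 130 116  97  98 110 123 130 132 136 136 138 136 135 137 136
  138 139 140 139 141 142 142 141 135 134 123 118 120 126 131 135 140 140]]
knob side pred [[236.996  107.6607]
 [236.8066 122.5644]]
```

Emit:
carry_out(
  rows=[1,3.7,1.8,0,0,0,0,1,0,0,20,0,0,0,1,0,0,20,0,0,0,1,0,0,0,0,0,0,1,0,0,0,0,0,0],
)

```text
clock: 6.35
tcp_pos: [0.5063, 0.1143, 0.2729]
ee_rot: [[-0.687, 0.726, -0.0], [0.726, 0.687, -0.0], [-0.0, -0.0, -1.0]]
ft_force: [0.5, 0.7, -3.1]
width: 0.437
```

```bash
python3 - <<'E'
from h import *
import pickle
c0=pickle.load(open('c0.pkl','rb'));T=c0['top'];S=c0['side']
for e,z in [([(212,206),(213,207),(214,208),(215,209)],.247),([(215.3,211),(214.4,212),(213.6,213),(212.6,214),(212,215)],.24)]:
    p=plane(T,e,z)[:,:2]; d=p[-1]-p[0]; print(p[0],np.degrees(np.arctan2(d[1],d[0]))%90)
# structure-tensor gradient direction in rectified patch of the square (r<12mm) at z=.247
g=np.arange(-.012,.0121,.0005); X,Y=np.meshgrid(g,g)
uv=proj(T,np.c_[(.5045+X).ravel(),(.1155+Y).ravel(),np.full(X.size,.247)]).astype(np.float32)
P=cv2.remap(cv2.cvtColor(T['frame'],cv2.COLOR_RGB2GRAY).astype(np.float32),uv[:,0].reshape(X.shape),uv[:,1].reshape(X.shape),cv2.INTER_CUBIC)
gy,gx=np.gradient(P); m=np.hypot(X,Y)<.0115
w=np.hypot(gx,gy)**2*m; a=np.arctan2(gy,gx); z=(w*np.exp(4j*a)).sum()
print('edge angle mod 90',np.degrees(np.angle(z))/4%90,abs(z)/w.sum())
s=robot.read_state();print(s['tcp_pos'],s['ft_force'],np.degrees(np.arctan2(s['ee_rot'][1][1],s['ee_rot'][0][1])))
E
```

```text
[0.5171 0.1156] 45.17430467548337
[0.5023 0.106 ] 50.80354079250404
edge angle mod 90 50.37761 0.61797994
[0.5063 0.1143 0.2729] [ 0.5229  0.6501 -3.0649] 43.43167667430624
```

Emit:
carry_out(
  rows=[1,2.2,0.3,0,0,0,-3.5,1,0,0,10,0,0,0,1,0,0,0,0,0,0,1,0,0,3,0,0,0,1,0,0,0,0,0,0],
)

```text
clock: 6.85
tcp_pos: [0.5049, 0.1167, 0.2594]
ee_rot: [[-0.731, 0.682, -0.0], [0.682, 0.731, -0.0], [0.0, -0.0, -1.0]]
ft_force: [0.4, 0.5, -4.0]
width: 0.435
```

Emit:
carry_out(
  rows=[1,0,0,2,0,0,0,1,0,0,0,0,0,0],
)

```text
clock: 7.05
tcp_pos: [0.5049, 0.1168, 0.2575]
ee_rot: [[-0.731, 0.682, -0.0], [0.682, 0.731, -0.0], [0.0, -0.0, -1.0]]
ft_force: [0.5, 0.1, -3.1]
width: 0.436
```

Emit:
carry_out(
  rows=[1,0,0,2,0,0,0,1,0,0,0,0,0,0],
)

```text
clock: 7.25
tcp_pos: [0.5051, 0.1169, 0.2555]
ee_rot: [[-0.731, 0.682, 0.0], [0.682, 0.731, 0.0], [-0.0, 0.0, -1.0]]
ft_force: [0.4, -0.3, -3.1]
width: 0.434
```

Emit:
carry_out(
  rows=[1,0,0,1.5,0,0,0,1,0,0,0,0,0,0],
)

```text
clock: 7.45
tcp_pos: [0.5055, 0.1172, 0.2545]
ee_rot: [[-0.732, 0.682, 0.001], [0.682, 0.732, 0.001], [-0.0, 0.001, -1.0]]
ft_force: [0.8, 1.1, 0.4]
width: 0.435
```

Emit:
carry_out(
  rows=[1,0,0,1,0,0,0,1,0,0,0,0,0,0],
)

```text
clock: 7.65
tcp_pos: [0.5057, 0.1174, 0.2533]
ee_rot: [[-0.732, 0.682, 0.002], [0.682, 0.732, 0.001], [-0.001, 0.002, -1.0]]
ft_force: [4.2, 2.1, -0.7]
width: 0.437
```

Emit:
carry_out(
  rows=[1,-0.3,1.2,0,0,0,0,1,0,0,1,0,0,0,1,0,0,0,0,0,0],
)

```text
clock: 7.95
tcp_pos: [0.5057, 0.1176, 0.2517]
ee_rot: [[-0.732, 0.682, -0.001], [0.682, 0.732, -0.0], [0.0, -0.001, -1.0]]
ft_force: [0.8, 2.6, -3.8]
width: 0.442
```

```bash
python3 -c "
from h import *
s=robot.read_state();print(s['moment'],s['ft_force'],s['tcp_pos'])"
```

```text
[ 0.5087 -0.4077 -0.0092] [ 0.8484  2.5862 -3.774 ] [0.5057 0.1176 0.2517]
```

Emit:
carry_out(
  rows=[1,0.4,0.4,1,0,0,0,1,0,0,1,0,0,0,1,0,0,0,0,0,0],
)

```text
clock: 8.25
tcp_pos: [0.5056, 0.1179, 0.2497]
ee_rot: [[-0.731, 0.682, -0.001], [0.682, 0.731, -0.0], [0.0, -0.001, -1.0]]
ft_force: [0.5, 0.1, -4.6]
width: 0.435
```

Emit:
carry_out(
  rows=[1,0,0,1.5,0,0,0,1,0,0,0,0,0,0],
)

```text
clock: 8.45
tcp_pos: [0.5057, 0.1179, 0.2483]
ee_rot: [[-0.731, 0.682, -0.001], [0.682, 0.731, -0.0], [0.0, -0.001, -1.0]]
ft_force: [1.4, 0.9, -3.3]
width: 0.438
```

Emit:
carry_out(
  rows=[1,0,0,2.5,0,0,0,1,0,0,2.5,0,0,0,1,0,0,0,0,0,0],
)

```text
clock: 8.75
tcp_pos: [0.5057, 0.1179, 0.2431]
ee_rot: [[-0.732, 0.682, -0.001], [0.682, 0.732, -0.0], [0.0, -0.001, -1.0]]
ft_force: [0.4, -0.2, -4.1]
width: 0.438
```

Emit:
carry_out(
  rows=[1,0,0,2.5,0,0,0,1,0,0,2.5,0,0,0,1,0,0,0,0,0,0],
)

```text
clock: 9.05
tcp_pos: [0.5057, 0.118, 0.2382]
ee_rot: [[-0.732, 0.682, -0.001], [0.682, 0.732, -0.0], [0.0, -0.001, -1.0]]
ft_force: [-0.2, -0.0, -2.7]
width: 0.435
```

Emit:
carry_out(
  rows=[1,0,0,2.5,0,0,0,1,0,0,2.5,0,0,0,1,0,0,0,0,0,0],
)

```text
clock: 9.35
tcp_pos: [0.5057, 0.118, 0.2332]
ee_rot: [[-0.732, 0.682, -0.001], [0.682, 0.732, -0.0], [0.0, -0.001, -1.0]]
ft_force: [0.3, -0.4, -3.0]
width: 0.437
```

Emit:
carry_out(
  rows=[1,0,0,1.5,0,0,0,1,0,0,1.5,0,0,0,1,0,0,0,0,0,0],
)

```text
clock: 9.65
tcp_pos: [0.5058, 0.1181, 0.2304]
ee_rot: [[-0.732, 0.682, -0.0], [0.682, 0.732, -0.0], [0.0, -0.0, -1.0]]
ft_force: [-0.4, 0.4, -3.5]
width: 0.434
```

Emit:
carry_out(
  rows=[1,0,0,1,0,0,0,1,0,0,0,0,0,0],
)

```text
clock: 9.85
tcp_pos: [0.5059, 0.1181, 0.2295]
ee_rot: [[-0.732, 0.682, -0.0], [0.682, 0.732, -0.0], [0.0, -0.0, -1.0]]
ft_force: [-0.2, -0.1, -3.7]
width: 0.438
```

Emit:
carry_out(
  rows=[1,0,0,0.6,0,0,0,1,0,0,0,0,0,0],
)

```text
clock: 10.05
tcp_pos: [0.5059, 0.1181, 0.2289]
ee_rot: [[-0.732, 0.682, -0.0], [0.682, 0.732, 0.0], [0.0, -0.0, -1.0]]
ft_force: [-0.7, -0.3, -3.1]
width: 0.432
```

Emit:
carry_out(
  rows=[1,0,0,0.6,0,0,0,1,0,0,0,0,0,0],
)

```text
clock: 10.25
tcp_pos: [0.506, 0.1181, 0.2288]
ee_rot: [[-0.732, 0.682, 0.0], [0.682, 0.732, 0.0], [0.0, 0.0, -1.0]]
ft_force: [-2.5, -0.7, 2.1]
width: 0.437
```

Emit:
carry_out(
  rows=[1,0,0,0.6,0,0,0,1,0,0,0,0,0,0],
)

```text
clock: 10.45
tcp_pos: [0.506, 0.1181, 0.2287]
ee_rot: [[-0.731, 0.682, 0.0], [0.682, 0.731, 0.001], [0.0, 0.001, -1.0]]
ft_force: [-5.3, -1.0, 8.9]
width: 0.434
```

Emit:
carry_out(
  rows=[0,0,0,0,0,0,0,0,0,0,0,0,0,0,0,0,0,0,0,0,0,0,0,0,-20,0,0,0,0,0,0,-40,0,0,0],
)

```text
clock: 10.95
tcp_pos: [0.5044, 0.1179, 0.2861]
ee_rot: [[-0.732, 0.682, -0.005], [0.682, 0.732, -0.003], [0.002, -0.005, -1.0]]
ft_force: [0.3, 0.9, 0.1]
width: 1.002
```

Emit:
carry_out(
  rows=[0,0,0,-45,0,0,0,0,-35,0,0,0,0,0,0,-35,0,0,0,0,0,0,0,0,0,0,0,0],
)

```text
clock: 11.35
tcp_pos: [0.5594, 0.0666, 0.3331]
ee_rot: [[-0.728, 0.685, 0.002], [0.685, 0.728, -0.002], [-0.003, -0.0, -1.0]]
ft_force: [0.9, -0.3, -0.5]
width: 1.008
```

```bash
python3 - <<'E'
from h import *
import pickle
s=robot.read_state();print(s['tcp_pos'],s['ft_force'])
cs={n:robot.read_camera(n) for n in('side','top')}
pickle.dump(cs,open('c2.pkl','wb'))
X=np.array([.53,.1,.24]);ims=[]
for n,c in cs.items():
    u,v=proj(c,X)[0].astype(int);print(n,u-33,v-32)
    ims.append(cv2.convertScaleAbs(cv2.resize(c['frame'][v-32:v+43,u-33:u+33],(400,454),interpolation=cv2.INTER_CUBIC),alpha=1.6))
save('seated',np.hstack(ims))
S=cs['side']
print('pred knob top/bot',proj(S,[[.5572,.0704,.298],[.5572,.0704,.254],[.505,.117,.256]]))
im=cv2.cvtColor(S['frame'],cv2.COLOR_RGB2GRAY);print(im[160:190,240:264])
E
```

```text
[0.5594 0.0666 0.3331] [ 0.8742 -0.3139 -0.5183]
side 194 115
top 184 170
pred knob top/bot [[237.3452 133.8036]
 [237.1618 147.7475]
 [218.8866 140.7855]]
[[ 40  41  44  43  50  54  51  55  56  61  62  81 111 133 138 140 143 138
  141 140 140 140 142 141]
 [ 14  12  16   6  17  21  21  23  13  20  29  64 101 128 138 141 142 138
  141 139 139 140 138 140]
 [  7   8  10  18  16   8  13   2  12  17  17  51  94 127 138 140 140 141
  138 142 138 137 138 138]
 [ 37  37  29  34  29  33  31  23  18   7  22  51  94 120 136 141 141 139
  139 142 140 138 138 138]
 [ 75  71  69  69  72  73  65  48  33  27  26  53  95 122 136 137 140 138
  136 139 137 139 137 136]
 [113 108 106 108 108 107 100  86  60  38  46  61  95 123 134 139 142 138
  138 136 135 136 135 138]
 [134 131 131 131 133 131 128 112  86  61  50  72  99 120 134 138 138 139
  135 135 138 134 137 138]
 [139 141 138 140 140 140 136 126 101  78  66  87 109 125 136 139 138 138
  138 138 138 137 135 136]
 [142 140 141 138 140 139 138 132 109  82  80 102 121 133 136 137 135 137
  137 136 135 134 139 136]
 [140 141 140 140 138 140 139 133 1
[... 1386 characters left out ...]
35 120  92  71  64  65  69  70  69  70  69  65  65  64  80 107 128
  136 139 140 141 138 139]
 [142 133 113  88  68  61  65  69  69  70  66  64  65  63  62  69 100 123
  136 140 141 140 143 140]
 [138 130 113  82  66  66  58  67  67  64  67  67  62  63  56  66  90 118
  135 141 141 139 141 142]
 [139 128 106  81  62  58  66  60  64  63  61  62  65  58  59  68  92 116
  133 137 141 142 139 142]
 [129 121 102  77  65  65  66  62  62  58  64  63  63  60  63  70  93 118
  130 133 137 136 138 140]
 [107 102  87  77  67  73  71  71  67  70  70  68  69  66  72  74  88 103
  115 121 122 126 130 136]
 [ 83  77  75  76  75  75  77  78  79  77  80  81  79  77  78  73  79  90
   92  93  99 101 114 127]]
```

View pics/seated.png

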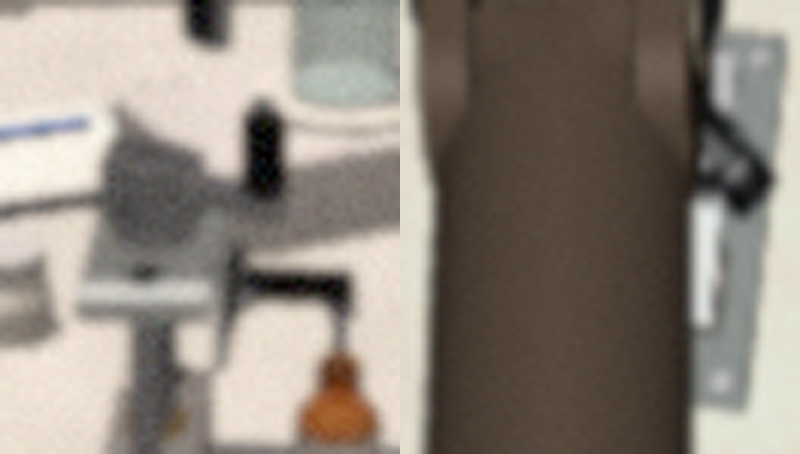

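The side view shows the hub seated on the bridge. The knob is at raw (237,140), as predicted. The nozzle comes down at column 249.6 to the rim near row 173. Next is the gap.

```bash
python3 - <<'E'
from h import *
fr=[robot.read_camera('side') for _ in range(6)];S=fr[0]
m=np.mean([f['frame'].astype(float) for f in fr],0)
np.save('side_avg0.npy',m)
B=np.array([.5995,.107])
R,G,Bl=m[...,0],m[...,1],m[...,2]
print('R');print(m[163:186,244:256,0].round().astype(int));print('R-B');print((R-Bl)[163:186,244:256].round().astype(int))
for z in (.1425,.145,.150,.155):
    print(z,'centre,back,front,left,right',proj(S,[[*B,z],[B[0],B[1]+.012,z],[B[0],B[1]-.012,z],[B[0]-.012,B[1],z],[B[0]+.012,B[1],z]]).round(2).tolist(),'noz front/sides',proj(S,[[B[0],B[1]-.004,z],[B[0]-.004,B[1],z],[B[0]+.004,B[1],z]]).round(2).tolist())
E
```

```text
R
[[ 35  33  31  20  15   8  22  57  98 128 142 145]
 [ 72  72  65  52  32  26  32  56  96 126 141 145]
 [113 112 105  90  64  45  41  64  99 126 141 145]
 [138 137 132 116  89  62  57  75 103 128 140 144]
 [145 145 142 130 106  80  69  91 116 134 142 144]
 [146 145 145 138 117  89  81 106 130 138 143 144]
 [146 146 146 140 121  91  85 111 134 142 142 143]
 [147 146 146 140 121  92  87 115 134 143 142 142]
 [147 146 144 137 119  94  91 114 135 143 144 144]
 [145 143 141 132 115  90  88 111 132 140 143 143]
 [144 141 133 121 100  84  80 101 122 135 141 144]
 [143 136 120  99  80  71  72  85 104 125 138 142]
 [142 130 107  80  65  63  64  72  88 113 132 141]
 [140 127  99  72  60  61  61  64  78 104 129 140]
 [140 125  97  70  60  61  62  61  73 102 129 142]
 [140 125  99  73  68  68  67  68  75 102 128 142]
 [137 122 101  84  78  80  79  80  82 104 125 140]
 [128 116 101  92  88  89  88  88  89 102 120 134]
 [116 104 101  99  98  96  95  93  96 100 108 122]
 [103  99 100 102 101 103 100 100  98  96 100 109]
 [ 97  96  99 101 104 104 104  99  98  94  93  98]
 [ 92  93  97  99 101 101  
[... 1059 characters left out ...]
176.96], [245.76, 175.18], [253.42, 175.05]] noz front/sides [[249.7, 175.73], [248.32, 175.14], [250.87, 175.09]]
0.145 centre,back,front,left,right [[249.62, 174.41], [249.3, 172.59], [249.94, 176.25], [245.78, 174.47], [253.45, 174.35]] noz front/sides [[249.72, 175.02], [248.34, 174.43], [250.89, 174.39]]
0.15 centre,back,front,left,right [[249.66, 173.0], [249.34, 171.19], [249.98, 174.83], [245.82, 173.06], [253.49, 172.93]] noz front/sides [[249.76, 173.61], [248.38, 173.02], [250.94, 172.98]]
0.155 centre,back,front,left,right [[249.7, 171.58], [249.38, 169.78], [250.02, 173.41], [245.85, 171.64], [253.54, 171.52]] noz front/sides [[249.81, 172.19], [248.42, 171.6], [250.98, 171.56]]
```

Emit:
carry_out(
  rows=[0,4,1.3,0,0,0,0,0,0,0,30,0,0,0,0,0,0,30,0,0,0,0.4,0,0,8,0,0,0,0.7,0,0,0,0,0,0],
  force=25,
)

```text
clock: 12.25
tcp_pos: [0.5544, 0.0744, 0.2641]
ee_rot: [[-0.732, 0.682, -0.002], [0.682, 0.732, -0.001], [0.001, -0.002, -1.0]]
ft_force: [-0.1, 0.0, 0.6]
width: 0.687
```

Emit:
carry_out(
  rows=[1,0,0,0,0,0,0,1,0,0,0,0,0,0,1,0,0,0,0,0,0,1,0,0,0,0,0,0],
)

```text
clock: 12.65
tcp_pos: [0.556, 0.0738, 0.2659]
ee_rot: [[-0.731, 0.682, 0.002], [0.682, 0.731, 0.0], [-0.001, 0.002, -1.0]]
ft_force: [1.9, -1.5, 4.0]
width: 0.26
```

Emit:
carry_out(
  rows=[1,2.4,-18.1,0,0,0,0,1,7,-16.9,0,0,0,0,1,0,0,0,0,0,0],
)

```text
clock: 12.95
tcp_pos: [0.524, 0.0533, 0.2659]
ee_rot: [[-0.73, 0.683, 0.002], [0.683, 0.73, 0.001], [-0.001, 0.002, -1.0]]
ft_force: [0.6, -5.0, 5.4]
width: 0.255
```

Emit:
carry_out(
  rows=[1,11.1,-14.5,0,0,0,0,1,14.5,-11.1,0,0,0,0,1,16.9,-7,0,0,0,0,1,18.1,-2.4,0,0,0,0,1,0,0,0,0,0,0],
)

```text
clock: 13.45
tcp_pos: [0.4548, 0.0706, 0.2657]
ee_rot: [[-0.732, 0.681, -0.001], [0.681, 0.732, 0.0], [0.001, -0.001, -1.0]]
ft_force: [-6.8, -4.8, 10.5]
width: 0.257
```

```bash
python3 - <<'E'
from h import *
s=robot.read_state();p=s['tcp_pos'];print(p,s['ft_force'])
c=[.5047,.1210]
d=p[:2]-np.array(c);print(np.hypot(*d),np.degrees(np.arctan2(d[1],d[0])))
p=np.array([[.556,.0738],[.524,.0533],p[:2]])
A=np.c_[2*p,np.ones(3)];x=np.linalg.solve(A,(p**2).sum(1));print('circle',x[:2],np.sqrt(x[2]+x[0]**2+x[1]**2))
E
```

```text
[0.4548 0.0706 0.2657] [-6.8182 -4.8126 10.5441]
0.07090549988131245 -134.68716276029903
circle [0.5039 0.1199] 0.06956023672367752
```

Emit:
carry_out(
  rows=[1,18.1,1.4,-1,0,0,0,1,16.9,7,0,0,0,0,1,14.5,11.1,0,0,0,0,1,11.1,14.5,0,0,0,0,1,7,16.9,0,0,0,0],
)

```text
clock: 13.95
tcp_pos: [0.4421, 0.1544, 0.266]
ee_rot: [[-0.732, 0.682, 0.001], [0.682, 0.732, -0.001], [-0.001, 0.0, -1.0]]
ft_force: [7.8, -7.2, -2.9]
width: 0.257
```

Emit:
carry_out(
  rows=[1,2.4,18.1,0,0,0,0,1,-2.4,18.1,0,0,0,0,1,-7,16.9,0,0,0,0,1,0,0,0,0,0,0,1,0,0,0,0,0,0],
)

```text
clock: 14.45
tcp_pos: [0.4835, 0.1883, 0.2655]
ee_rot: [[-0.731, 0.682, -0.0], [0.682, 0.731, -0.001], [-0.001, -0.001, -1.0]]
ft_force: [0.6, -2.1, 1.3]
width: 0.257
```

```bash
python3 - <<'E'
from h import *
s=robot.read_state();p=s['tcp_pos'];print(p,s['ft_force'])
d=p[:2]-np.array([.5039,.1199]);print(np.hypot(*d),np.degrees(np.arctan2(d[1],d[0])))
fr=[robot.read_camera('side') for _ in range(6)]
m=np.mean([f['frame'].astype(float) for f in fr],0);np.save('side_avg1.npy',m)
print('R');print(m[163:186,244:256,0].round().astype(int));print('R-B');print((m[...,0]-m[...,2])[163:186,244:256].round().astype(int))
# vertical shift of the bottle (body below the neck) between avg0 and avg1
a=np.load('side_avg0.npy');f=lambda q:(q[...,0]-q[...,2])
A=f(a);B=f(m)
for cols in((238,244),(245,250),(250,256),(256,262)):
    pa=A[174:205,cols[0]:cols[1]].mean(1); x=np.arange(174,205.)
    sh=np.arange(-4,12,.05); e=[np.mean((np.interp(x+k,np.arange(384),A[:,cols[0]:cols[1]].mean(1))-B[174:205,cols[0]:cols[1]].mean(1))**2) for k in sh]
    print(cols,'shift px',sh[np.argmin(e)],min(e))
E
```

```text
[0.4835 0.1883 0.2655] [ 0.6065 -2.0992  1.257 ]
0.07135901355831953 106.64560312482428
R
[[ 35  32  29  23  14  15  24  56  98 127 141 144]
 [ 73  72  66  52  33  26  30  57  96 126 140 144]
 [114 111 105  89  63  44  41  62  98 126 139 144]
 [136 136 132 116  87  63  58  74 104 127 140 143]
 [144 144 141 130 106  78  72  92 117 132 141 143]
 [145 145 142 136 116  88  82 106 128 139 142 142]
 [145 146 145 139 120  91  84 111 133 140 142 143]
 [146 144 144 136 117  88  84 111 132 139 142 143]
 [144 142 137 127 106  81  79 102 123 135 141 142]
 [143 138 127 108  88  69  69  85 107 124 137 140]
 [142 132 113  88  69  60  62  72  89 112 131 140]
 [140 129 106  78  60  59  60  62  79 104 129 140]
 [141 127 102  71  59  59  58  58  74 101 127 140]
 [139 125  98  71  63  62  62  64  73 102 127 140]
 [138 123  98  79  74  75  74  73  81 103 126 140]
 [134 118 100  88  85  86  84  86  88 103 122 136]
 [125 111 100  94  93  93  92  92  95 100 112 127]
 [111 103  97  99 100 100 100  98  97  96 101 113]
 [100  96  99 101 103 104 103 102  97  94  93 103]
 [ 95  94  96  98 101 101 101  98  95  92
[... 591 characters left out ...]
0 17]
 [17 17 22 29 40 42 41 40 32 23 19 17]
 [16 19 20 27 40 47 45 42 28 20 18 16]
 [16 18 23 32 44 52 53 41 30 21 17 16]
 [18 21 30 44 57 59 60 54 36 24 18 17]
 [20 27 39 58 66 65 68 61 49 33 23 19]
 [26 39 53 67 70 70 71 70 60 46 34 23]
 [37 52 67 74 73 73 72 72 67 60 44 30]
 [49 62 71 73 76 73 75 72 69 66 55 35]
 [56 66 72 76 74 70 71 71 69 66 60 42]
 [55 66 68 70 69 70 69 70 66 65 57 42]
 [42 55 60 62 65 68 65 65 62 59 49 37]
 [27 36 43 49 52 53 54 53 50 44 34 23]]
(238, 244) shift px 1.7999999999999794 0.5104082039028272
(245, 250) shift px 1.64999999999998 1.6874462365591543
(250, 256) shift px 1.59999999999998 0.8522978892871795
(256, 262) shift px 1.59999999999998 0.5131919553962562
```

Emit:
carry_out(
  rows=[1,-11.1,14.5,0,0,0,0,1,-14.5,11.1,0,0,0,0,1,-16.9,7,0,0,0,0,1,-18.1,2.4,0,0,0,0,1,-18.1,-2.4,0,0,0,0],
)

```text
clock: 15.25
tcp_pos: [0.5623, 0.16, 0.2659]
ee_rot: [[-0.733, 0.68, -0.001], [0.68, 0.733, 0.002], [0.003, 0.001, -1.0]]
ft_force: [-4.4, 1.4, 3.5]
width: 0.26
```

Emit:
carry_out(
  rows=[1,-16.9,-7,0,0,0,0,1,0,0,0,0,0,0,1,0,0,0,0,0,0],
)

```text
clock: 15.55
tcp_pos: [0.5704, 0.1422, 0.2662]
ee_rot: [[-0.731, 0.682, 0.001], [0.682, 0.731, 0.001], [-0.0, 0.002, -1.0]]
ft_force: [2.1, 0.1, 2.2]
width: 0.257
```

```bash
cat > chk.py <<'E'
from h import *
import sys
s=robot.read_state();p=s['tcp_pos'];print(p,s['ft_force'])
d=p[:2]-np.array([.5039,.1199]);print(np.hypot(*d),np.degrees(np.arctan2(d[1],d[0])))
fr=[robot.read_camera('side') for _ in range(6)]
m=np.mean([f['frame'].astype(float) for f in fr],0);np.save(sys.argv[1],m)
f=lambda q:(q[...,0]-q[...,2])
A=f(np.load('side_avg0.npy'));B=f(m)
print((B[163:182,244:256]).round().astype(int))
for cols in((238,244),(245,250),(250,256),(256,262)):
    x=np.arange(174,203.)
    sh=np.arange(-2,12,.05); e=[np.mean((np.interp(x+k,np.arange(384),A[:,cols[0]:cols[1]].mean(1))-B[174:203,cols[0]:cols[1]].mean(1))**2) for k in sh]
    k=sh[np.argmin(e)];print(cols,'shift px %.2f = %.1f mm'%(k,k/.283))
E
python3 chk.py side_avg2.npy
```

```text
[0.5704 0.1422 0.2662] [2.0622 0.0674 2.1891]
0.07014449284928868 18.538337058237726
[[ 5  6  3  4 -1 -1  3  7 11 14 16 16]
 [10 10  8  7  4  3  2  6 12 14 15 16]
 [14 13 13 11  8  3  2  8 11 14 15 16]
 [14 15 14 14 10  5  3  7 11 14 16 16]
 [15 16 16 14 11  8  7 10 13 15 16 16]
 [16 16 16 15 13  8  7 12 14 16 16 16]
 [16 16 18 16 14 11  9 14 17 16 16 16]
 [16 18 19 21 17 13 12 18 20 18 16 16]
 [17 19 23 27 24 17 16 24 25 21 17 16]
 [18 20 25 32 29 21 19 29 30 24 18 16]
 [16 19 25 30 34 28 30 36 30 22 18 16]
 [16 18 19 27 39 41 42 39 29 21 17 16]
 [16 18 21 30 42 46 48 47 29 20 17 17]
 [17 20 25 38 54 56 57 53 34 23 19 16]
 [18 25 36 53 64 66 64 62 45 30 22 18]
 [26 36 51 67 71 71 70 70 56 40 28 20]
 [36 50 65 72 72 76 74 73 68 54 38 26]
 [47 62 71 73 74 73 73 73 71 63 50 34]
 [54 66 71 73 74 73 74 70 71 67 59 40]]
(238, 244) shift px 2.10 = 7.4 mm
(245, 250) shift px 2.25 = 8.0 mm
(250, 256) shift px 2.25 = 8.0 mm
(256, 262) shift px 2.05 = 7.2 mm
```

Emit:
carry_out(
  rows=[1,-14.5,-11.1,0,0,0,0,1,-11.1,-14.5,0,0,0,0,1,-7,-16.9,0,0,0,0,1,-2.4,-18.1,0,0,0,0,1,2.4,-18.1,0,0,0,0],
)

```text
clock: 16.35
tcp_pos: [0.5409, 0.0608, 0.2661]
ee_rot: [[-0.731, 0.682, 0.002], [0.682, 0.731, -0.0], [-0.002, 0.001, -1.0]]
ft_force: [2.9, 1.6, 2.4]
width: 0.255
```

Emit:
carry_out(
  rows=[1,7,-16.9,0,0,0,0,1,11.1,-14.5,0,0,0,0,1,14.5,-11.1,0,0,0,0,1,16.9,-7,0,0,0,0,1,18.1,-2.4,0,0,0,0],
)

```text
clock: 16.85
tcp_pos: [0.4551, 0.0698, 0.266]
ee_rot: [[-0.731, 0.682, 0.001], [0.682, 0.731, 0.001], [-0.001, 0.001, -1.0]]
ft_force: [7.8, 4.2, -0.6]
width: 0.261
```

Emit:
carry_out(
  rows=[1,0,0,0,0,0,0],
)

```text
clock: 16.95
tcp_pos: [0.4539, 0.0713, 0.2659]
ee_rot: [[-0.733, 0.68, -0.001], [0.68, 0.733, 0.001], [0.002, 0.0, -1.0]]
ft_force: [-1.0, -0.1, 4.6]
width: 0.259
```

Emit:
carry_out(
  rows=[1,18.1,2.4,0,0,0,0,1,16.9,7,0,0,0,0,1,14.5,11.1,0,0,0,0,1,11.1,14.5,0,0,0,0,1,7,16.9,0,0,0,0],
)

```text
clock: 17.45
tcp_pos: [0.4417, 0.154, 0.2657]
ee_rot: [[-0.732, 0.682, -0.0], [0.682, 0.732, -0.001], [-0.0, -0.001, -1.0]]
ft_force: [5.3, -6.5, -0.2]
width: 0.26
```

Emit:
carry_out(
  rows=[1,2.4,18.1,0,0,0,0,1,-2.4,18.1,0,0,0,0,1,-7,16.9,0,0,0,0,1,-11.1,14.5,0,0,0,0,1,-14.5,11.1,0,0,0,0],
)

```text
clock: 17.95
tcp_pos: [0.5192, 0.1897, 0.2653]
ee_rot: [[-0.732, 0.681, -0.003], [0.681, 0.732, -0.002], [0.001, -0.003, -1.0]]
ft_force: [-3.5, -4.5, 8.1]
width: 0.254
```

Emit:
carry_out(
  rows=[1,-16.9,7,0,0,0,0,1,-18.1,2.4,0,0,0,0,1,0,0,0,0,0,0,1,0,0,0,0,0,0],
)

```text
clock: 18.35
tcp_pos: [0.552, 0.1723, 0.2655]
ee_rot: [[-0.731, 0.682, -0.001], [0.682, 0.731, -0.001], [0.0, -0.001, -1.0]]
ft_force: [0.8, -0.9, 4.8]
width: 0.26
```

```bash
python3 chk.py side_avg3.npy
```

```text
[0.552  0.1723 0.2655] [ 0.7638 -0.9229  4.781 ]
0.07111220249325419 47.46742240171149
[[ 5  4  3  0  0  1  2  7 11 14 16 16]
 [ 9  9  9  7  4  2  0  6 10 14 15 16]
 [12 13 13 10  8  3  4  7 11 14 15 16]
 [15 16 15 14 10  5  4  8 12 14 16 16]
 [16 16 17 17 16  9  8 12 17 16 16 16]
 [16 18 20 23 20 12 10 18 22 21 18 16]
 [16 18 22 29 26 15 12 22 28 24 19 17]
 [16 18 23 31 33 22 20 26 32 26 20 17]
 [17 18 22 29 36 33 32 36 34 24 20 17]
 [16 18 20 28 40 43 46 40 30 22 18 17]
 [17 18 23 30 47 50 55 47 31 21 18 16]
 [17 21 29 42 55 62 64 56 40 26 20 18]
 [20 29 41 55 68 69 70 66 56 39 26 20]
 [28 41 56 68 73 71 71 74 66 54 38 25]
 [38 56 68 74 73 73 72 72 71 64 51 34]
 [50 66 73 73 72 75 72 72 71 68 57 40]
 [55 67 69 72 72 72 71 70 70 68 63 46]
 [50 63 66 68 70 71 70 69 69 65 59 44]
 [38 52 60 64 69 64 65 64 60 58 48 36]]
(238, 244) shift px 4.45 = 15.7 mm
(245, 250) shift px 4.80 = 17.0 mm
(250, 256) shift px 4.85 = 17.1 mm
(256, 262) shift px 4.70 = 16.6 mm
```

Emit:
carry_out(
  rows=[1,-18.1,-2.4,0,0,0,0,1,-16.9,-7,0,0,0,0,1,-14.5,-11.1,0,0,0,0,1,0,0,0,0,0,0,1,0,0,0,0,0,0],
)

```text
clock: 19.15
tcp_pos: [0.574, 0.124, 0.2657]
ee_rot: [[-0.731, 0.682, 0.001], [0.682, 0.731, -0.0], [-0.001, 0.0, -1.0]]
ft_force: [3.4, -0.4, 5.0]
width: 0.258
```

Emit:
carry_out(
  rows=[0,0,0,0,0,0,0,0,0,0,0,0,0,0,0,0,0,0,0,0,0,0,0,0,-20,0,0,0,0,0,0,-40,0,0,0],
)

```text
clock: 19.65
tcp_pos: [0.5712, 0.124, 0.3234]
ee_rot: [[-0.732, 0.681, -0.006], [0.681, 0.732, -0.002], [0.003, -0.006, -1.0]]
ft_force: [-0.1, 0.3, 1.3]
width: 1.004
```

Emit:
carry_out(
  rows=[0,0,0,-40,0,0,0,0,20,-45,0,0,0,0,0,20,-45,0,0,0,0,0,20,-45,0,0,0,0,0,20,-45,0,0,0,0],
)

```text
clock: 20.15
tcp_pos: [0.39, 0.0458, 0.3652]
ee_rot: [[-0.732, 0.681, -0.001], [0.681, 0.732, -0.001], [0.0, -0.001, -1.0]]
ft_force: [-1.0, 1.1, 1.3]
width: 0.994
```

Emit:
carry_out(
  rows=[0,20,-45,0,0,0,0,0,0,0,0,0,0,0,0,0,0,0,0,0,0],
)

```text
clock: 20.45
tcp_pos: [0.3461, 0.0271, 0.3662]
ee_rot: [[-0.732, 0.681, 0.001], [0.681, 0.732, 0.003], [0.001, 0.003, -1.0]]
ft_force: [0.5, 0.3, -0.5]
width: 1.0
```

```bash
python3 chk.py side_avg4.npy; python3 - <<'E'
from h import *
ims=[]
for n in('side','top'):
    c=robot.read_camera(n);u,v=proj(c,[.53,.1,.24])[0].astype(int);print(n,u-33,v-32)
    ims.append(cv2.convertScaleAbs(cv2.resize(c['frame'][v-32:v+43,u-33:u+33],(400,454),interpolation=cv2.INTER_CUBIC),alpha=1.6))
save('end',np.hstack(ims))
E
```

```text
[0.3461 0.0271 0.3662] [ 0.5078  0.3315 -0.5434]
0.1830983418962706 -149.54499631272836
[[ 4  4  4  2  2  1  4  6 11 14 15 16]
 [10  9  9  5  6  1  2  7 12 14 15 16]
 [13 14 13 12  8  3  2  7 11 15 15 16]
 [16 16 16 16 12  7  6  9 13 15 16 16]
 [16 16 20 21 18 11 10 16 20 19 17 17]
 [16 18 24 28 26 15 13 21 26 24 19 16]
 [16 20 26 32 30 18 14 24 31 28 22 18]
 [16 19 24 32 33 24 24 30 33 28 21 17]
 [16 18 22 28 38 36 37 39 32 23 19 17]
 [17 18 22 27 43 46 48 43 32 21 18 17]
 [17 19 24 33 53 57 54 50 34 23 18 16]
 [19 23 32 46 62 64 64 60 44 30 22 18]
 [23 32 46 61 68 73 70 66 58 42 28 21]
 [32 48 62 71 73 74 73 73 66 55 39 26]
 [44 61 69 72 75 74 71 73 69 64 51 34]
 [53 67 70 71 73 72 73 72 72 66 60 42]
 [56 66 68 70 70 72 69 71 68 68 63 45]
 [47 59 66 67 69 70 68 64 66 62 54 42]
 [34 46 51 58 60 60 61 59 57 52 44 33]]
(238, 244) shift px 4.90 = 17.3 mm
(245, 250) shift px 5.20 = 18.4 mm
(250, 256) shift px 5.15 = 18.2 mm
(256, 262) shift px 4.95 = 17.5 mm
side 194 115
top 184 170
```

View pics/end.png

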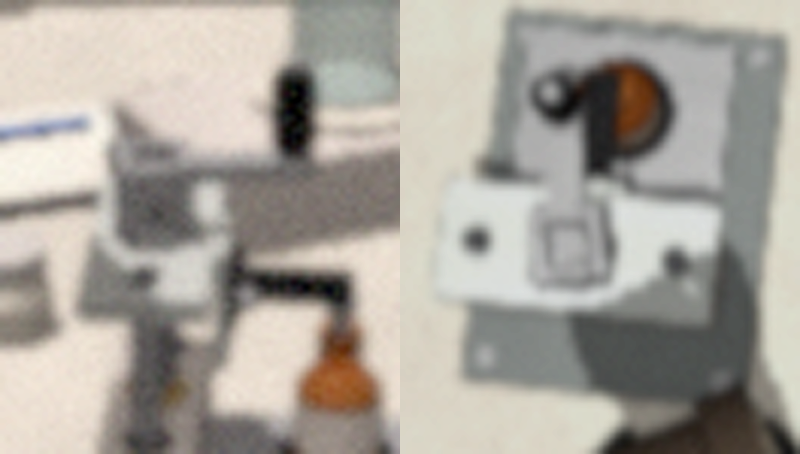

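```bash
python3 -c "
from rig import robot
print(robot.read_state()['clock'],robot.finish_job())"
```

```text
the job is handed in; nothing more can be done
20.85 None
```

I put the grey crank fully home on the square shaft and wound the bottle table up about 18 mm. I then let go of the knob, moved the arm clear and handed the job in at 20.9 s.

**Seating:** I felt for the square with only a few newtons. The hub met the collar at the expected full depth, and in the final side and top pictures the crank sits upright on the shaft. Wrist forces stayed at about 10 N or less throughout.

**Nozzle depth:** my estimate is 9.8 mm, with an uncertainty of about 1.5 mm.
- **Starting gap:** I measured about 8.4 mm between nozzle tip and mouth, from the side camera at three table heights.
- **Rise:** about 1.87 turns, or 18.7 mm minus the hub's play.

**What disagreed or is uncertain:**
- The image measurement of the bottle's rise gave 17.3–18.4 mm, slightly less than the crank angle.
- The tip cannot be seen once it is inside the neck, so the final depth rests on those two measurements and not on a direct view.
- Readings of the square's angle spread from 43 to 51 degrees. I used 47, and it went on.
- I did not re-measure the bystanders at the end. The arm carried the crank well above them and I felt no unexpected contact.

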